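# Mesh the grinding cup with its base and hold it pressed

## Task

Pick up the metal grinding cup that has four ribs round its foot (not the smooth-footed one), set it foot down in the collar of the grinder base, turn it until the ribs drop into the slots, and push it home without forcing it. Then keep pushing it down against the spring plate, as one does to run the grinder, and finish still holding it pressed down: do not let go. Leave the other cup and the things around it alone.

Things in the scene. Friction and masses are not known exactly. Their poses are not given: they have to be found in the camera images.
- ribbed_cup: Closed metal grinding cup, loose, standing upright on its foot, 105 mm tall, 0.22 kg. Origin: centre of its underside, z up. Bright round body 60 mm in diameter from 28 to 92 mm height (grip there). Below, a dark foot 59 mm in diameter, its lowest 5 mm tapering to 51 mm, with four ribs along the +x, +y, -x and -y axes (see rib_level); the pattern repeats every quarter turn.
- smooth_cup: Cup of the same size and metal, but its foot has no ribs. Stays where it is. Origin: centre of its underside.
- grinder_base: Round steel motor base, fixed to the counter, 128 mm in diameter, 70 mm tall, with a grey plastic collar on top, 102 mm across. Origin: centre of its underside, z up; a dial sticks out of its front (-x) to 73 mm from the axis. Cup's origin above this origin: 60 mm with the ribs resting on the collar, 48 mm meshed and touching the spring plate, 42 mm pressed fully down.
- rib_level (a point): On the cup's axis, 10 mm above its underside, level with the lower ends of the ribs; axes as the cup. Each rib (spline) is 8 mm wide, stands out to 37 mm from the axis and is 14 mm high. The plain lowest 10 mm of the foot enters the collar before the ribs touch it.
- collar_top (a point): Centre of the collar's bore at its top face, 70 mm above the base's underside; axes as the base. The open bore is 63 mm in diameter, with four slots along the +x, +y, -x and -y axes, each 13 mm wide, reaching 39 mm from the axis, 32 mm deep. Any rib fits any slot, with about 3 degrees of play either way.
- press_plate (a joint): Sprung steel disc (58 mm in diameter) at the bottom of the collar's bore, 22 mm below the collar's top. Value 0 m at rest, growing as it is pressed down to its stop at 0.006. It begins to yield at 4 N, needs 8 N at 0.004 and 10 N at the stop; the cup's own weight does not move it.
- cabinet_front (a point): Fixed point on the lower edge of the wall cabinets' doors, which hang over the back of the counter along its whole width: door fronts at x = 0.55 m from 0.43 m height up, and door handles standing out to x = 0.52 m from 0.50 m height up. Keep the wrist clear of them.
- salt_shaker: Salt shaker, 44x44x90 mm, bystander just behind the work; origin under its centre.
- candle_tea: Tea light, 38x38x19 mm, bystander just behind the work; origin under its centre.
- pill_bottle: Small bottle, 46x47x87 mm, bystander just behind the work; origin under its centre.
- glass_a: Drinking glass, 78x78x94 mm, bystander just behind the work; origin under its centre.

How it is judged:
On the way, in this order (a step that is already met when the one before it is completed fails the run):
1. the ribbed cup is lifted clear of the counter, held in the gripper (height (world z) of ribbed_cup above 0.04 m and contact force between the fingers and ribbed_cup above 1 N and contact force between ribbed_cup and grinder_base below 0.2 N), for 0.2 s.
2. the cup is upright in the collar with its ribs down in the slots (horizontal distance between ribbed_cup and grinder_base below 0.004 m and angle between ribbed_cup's own z axis and vertical below 0.08 rad and z of ribbed_cup in the frame of collar_top below -0.018 m), for 0.2 s.
At the end, for the whole second after the job is handed in: The ribbed cup is upright (within 0.08 rad) and centred (within 4 mm) in the collar, ribs in the slots, its underside more than 24 mm below the collar's top, with the spring plate held down more than 3.5 mm by the fingers' push on the cup, still, for the last second (horizontal distance between ribbed_cup and grinder_base below 0.004 m and angle between ribbed_cup's own z axis and vertical below 0.08 rad and z of ribbed_cup in the frame of collar_top below -0.024 m and value of joint press_plate above 0.0035 m and contact force between the fingers and ribbed_cup above 1 N and linear speed of ribbed_cup below 0.02 m/s); the arm keeps its last pose, push and grip.
It fails at once if the smooth-footed cup is shoved more than 25 mm or knocked over (distance of smooth_cup from where it was at the start of the episode above 0.025 m or angle between smooth_cup's own z axis and vertical above 0.4 rad).
It fails at once if the salt shaker or the tea light is shoved more than 25 mm or knocked over (distance of any of salt_shaker, candle_tea from where it was at the start of the episode above 0.025 m or angle between any of salt_shaker, candle_tea's own z axis and vertical above 0.4 rad).
It fails at once if the small bottle or the glass is shoved more than 25 mm or knocked over (distance of any of pill_bottle, glass_a from where it was at the start of the episode above 0.025 m or angle between any of pill_bottle, glass_a's own z axis and vertical above 0.4 rad).
It fails at once if the cup is forced against the grinder base with more than 60 N (contact force between ribbed_cup and grinder_base above 60 N).
It also fails if it takes over 45 s, if anything falls off the work surface, if the arm or the gripper's body presses on something with over 40 N, if the wrist force passes 120 N, or if a joint passes its speed limit or range.

## Robot

A 6-joint arm with a two-finger parallel gripper is mounted at the origin on a cart in front of the work surface, level with it; the furniture and walls round the work are solid. World frame = base frame: x ahead of the robot, y to its left, z up, the work surface at z = 0. Lengths are in m, angles in rad, forces in N, time in s.
With the tool pointing down it reaches from about 0.3 to 0.75 m from the base axis. Payload 8.5 kg.
Tool frame: the origin (TCP) lies where the fingers leave the gripper's body, on its centre line; the fingertips stand 73 mm ahead of it and the grasp point (between the pads) lies 54 mm ahead of it; z points along the fingers, y is the line along which they close (so a half turn about z gives the same grasp; the last joint's range is limited). The gripper opens to 85 mm and grips with 20 to 120 N. Pads are 22 mm wide; open, the fingers measure 114 mm over their backs; the gripper's body (76 mm by 85 mm) begins 54 mm behind the grasp point. The pads swing forward as they close: fully open they stand 13 mm farther back than shut.
Start: joints at [1.067, 0.381, 1.297, -0, 1.464, -0.215], TCP at [0.157, 0.527, 0.304] pointing down, gripper open.
Joint ranges: [-3.11, 3.11], [-0.89, 2.33], [0.22, 2.48], [-1.42, 4.56], [0.17, 2.85], [-2.88, 2.88]. Speed limits (rad/s): [2.39, 2.39, 3.14, 3.14, 3.14, 3.14].

## Interface

Orientations are given as a rotation vector (axis times angle).
In Python, from bench import * gives the robot as it stands.
- The arm moves only by the tool play_rows, never from a script. Its argument "series" is a list of rows, each a list of 3 entries, a list of its own where there are three numbers: the shift along the tool's x, y, z in normalised numbers (1 is 0.6 m), then the turn, a rotation vector about the tool's x, y, z in normalised numbers (1 is 2 rad), then the opening, from 0 (shut) to 1 (fully open). A call has exactly 10 rows; each row is the pose to reach, as a shift and turn from the pose commanded when the call began, along the tool's axes at that moment; what a row does not reach only later rows make up. A row lasts 1/8 s, in which the tool goes at most 62.5 mm and 10.7 degrees, less where a joint would pass 70% of its speed; a pose out of reach is approached as far as the arm can. A call with a gripper value outside its range is refused whole. The fingers move at their own pace and stop on an object; "grip_force" is the grip in N (left out, the last holds). Time passes only in rows, so rows that repeat a pose let the fingers close, or fill a call up. It gives the time, the measured TCP pose, the force, the opening and the grip force at its end, in the units of the state.
- get_obs(): the state, without advancing time (a new reading comes with each control period).
- grab_frame(name): name is "side" or "top"; returns the picture (420x560x3 uint8, red, green, blue); there is no depth.
- camera_info(name): a dict with "intrinsics" (3x3 intrinsics, pixels), "R" (3x3) and "t" (3): a world point X has camera coordinates R X + t. Camera axes: x right, y down, z forward; pixel columns grow to the right and rows downward; lengths in m; the calibration is good to about 2 mm. A picture is of the moment at which its call begins. camera_info takes no time and is no camera call.
- hand_in(): hands the job in; it is judged then, once.
The state is a dict: "time": time; "joints": joint angles; "qd": joint speeds; "tau": joint torques, N m; "ee_pos": TCP position; "ee_rot": TCP orientation; "wrist_force": force on the tool from outside, world axes, zero at the start; "torque": the same for the moment, N m; "grip_width": opening from 0.0 (shut) to 1.0 (fully open); "grip_force": force on a finger pad.
Only numpy, scipy, OpenCV 4.12 (cv2) and the standard library are available. Lean on these libraries where they do the work, as an engineer would, in place of code of your own. Each camera call takes 0.05 s, during which the arm holds its last target. There are 200 camera calls.

## Working session

There is one attempt and no reset: what is moved stays moved. The work goes in short steps, Python scripts to look and compute and a tool call to move; the robot and the scene stay as the last step left them, time stands still between calls to the robot, and variables do not carry over. Pictures are saved under pics/ and viewed, at most 10 in all, crops included, and the job is handed in when it is done.

Besides the shell and the picture viewer there is one more tool, called after "Call:" as a command line: name --argument value ..., lists and objects as JSON in quotes. play_rows: Moves the arm, as the interface text tells. Its arguments: {"type":"object","properties":{"series":{"type":"array"},"grip_force":{"type":"number"}},"required":["series"]}

```bash
mkdir -p pics; python3 - <<'E'
from bench import *
import cv2,numpy as np
for n in("side","top"):
    cv2.imwrite(f"pics/{n}0.png",grab_frame(n)[:,:,::-1]); c=camera_info(n)
    print(n,np.round(c["intrinsics"],1).tolist(),np.round(c["R"],4).tolist(),np.round(c["t"],4).tolist())
print(get_obs())
E
```

```text
side [[385.6, 0.0, 274.8], [0.0, 385.6, 207.0], [0.0, 0.0, 1.0]] [[-0.9993, -0.0326, -0.0202], [-0.0002, 0.5316, -0.847], [0.0383, -0.8464, -0.5312]] [0.5265, 0.2251, 1.1544]
top [[509.3, 0.0, 277.5], [0.0, 509.3, 207.1], [0.0, 0.0, 1.0]] [[0.0077, -1.0, -0.0039], [-0.9973, -0.0074, -0.0735], [0.0735, 0.0045, -0.9973]] [-0.0176, 0.5563, 1.4221]
{'time': 0.1, 'joints': array([ 1.06666693e+00,  3.81102329e-01,  1.29812488e+00, -2.19329260e-05,
        1.46363089e+00, -2.15277087e-01]), 'qd': array([-0.00076137, -0.00297651, -0.00327896, -0.00042554,  0.00275318,
       -0.00012613]), 'tau': array([ 4.67555132e-03, -4.49217939e+01, -2.31657028e+01, -8.81611345e-05,
        3.66455497e-03,  1.97108659e-05]), 'ee_pos': array([0.1565794 , 0.52706476, 0.30340786]), 'ee_rot': array([-4.52087490e-01, -3.10846385e+00,  1.87234654e-03]), 'wrist_force': array([-0.38353526, -0.25209032,  0.67760133]), 'torque': array([-0.07834957, -0.01822317, -0.01248715]), 'grip_force': 0.0, 'grip_width': 0.999460394873679}
```

View pics/side0.png

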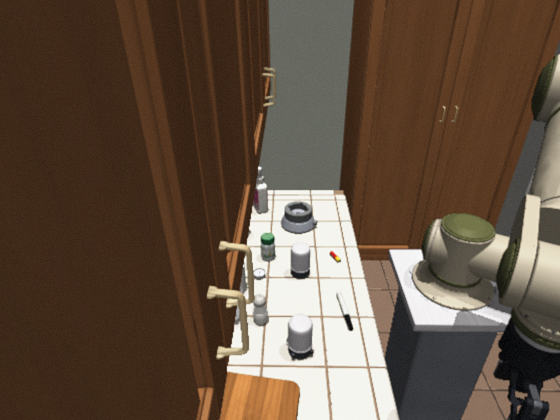

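View pics/top0.png

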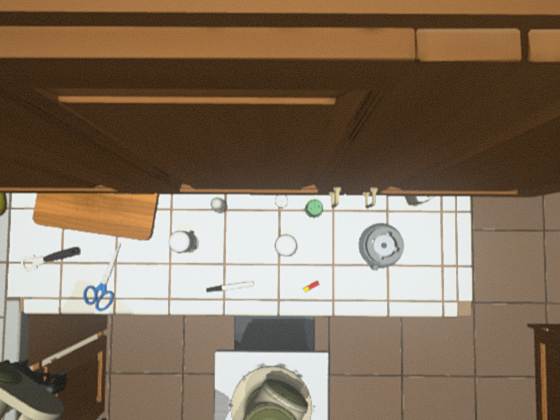

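The side view shows cups at about (300,258) and (300,335) and the base at (298,217). The top view shows the cups at (183,241) and (286,244) and the base at (381,246). I'll zoom in on both.

```bash
python3 - <<'E'
import cv2,numpy as np
s=cv2.imread("pics/side0.png");t=cv2.imread("pics/top0.png")
def c(im,u,v,k=7): return cv2.resize(im[v-21:v+21,u-19:u+19],None,fx=k,fy=k,interpolation=cv2.INTER_CUBIC)
m=np.vstack([np.hstack([c(s,300,260),c(s,300,338),c(s,298,216)]),np.hstack([c(t,183,241),c(t,286,243),cv2.resize(t[218:273,356:406],(266,294),interpolation=cv2.INTER_CUBIC)])])
print(m.shape);cv2.imwrite("pics/m.png",m)
E
```

```text
(588, 798, 3)
```

View pics/m.png

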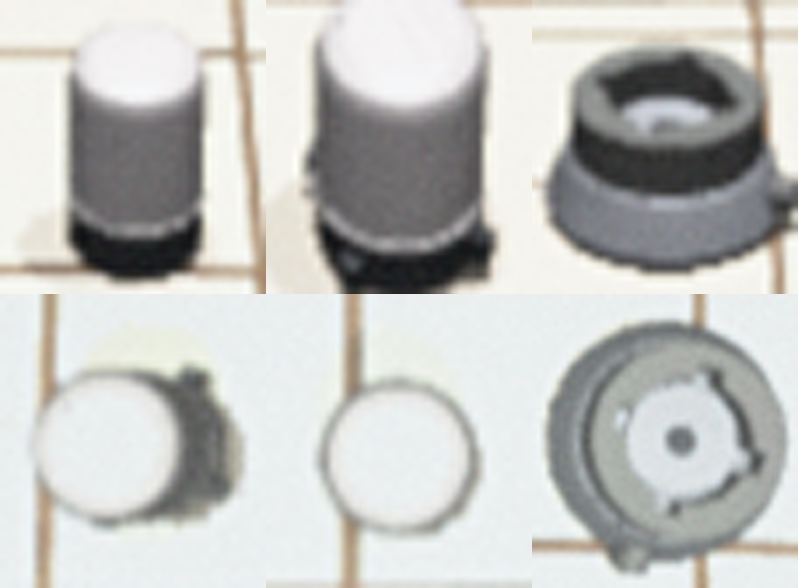

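The ribbed cup is the one nearer the side camera: ribs show at side (293,354) and (312,351). In the top view it is the one at (183,241). The base slots are clear in the top view. Next I'll fit models to both views.

```bash
cat > h.py <<'E'
from bench import *
import cv2,numpy as np
from scipy.optimize import minimize,differential_evolution
from scipy.ndimage import map_coordinates,gaussian_filter
CAM={n:camera_info(n) for n in("side","top")}
def proj(n,P):
    c=CAM[n];q=np.asarray(P)@c["R"].T+c["t"];q=q@c["intrinsics"].T;return q[:,:2]/q[:,2:]
def tri(us,ut):
    A=[];b=[]
    for n,u in(("side",us),("top",ut)):
        c=CAM[n];M=c["intrinsics"]@np.c_[c["R"],c["t"]]
        for k in(0,1): r=u[k]*M[2]-M[k];A.append(r[:3]/np.linalg.norm(r[:3]));b.append(-r[3]/np.linalg.norm(r[:3]))
    x,res,_,_=np.linalg.lstsq(np.array(A),np.array(b),rcond=None);return x,res
th=np.linspace(0,2*np.pi,240,endpoint=False)
def circ(r,z,N=th): return np.c_[r*np.cos(N),r*np.sin(N),z+0*N]
def pose(P,x,y,z,a):
    c,s=np.cos(a),np.sin(a);return P@np.array([[c,-s,0],[s,c,0],[0,0,1]]).T+[x,y,z]
def hull(n,P):
    h=cv2.convexHull(proj(n,P).astype(np.float32))[:,0];h=np.vstack([h,h[:1]])
    return dense(h)
def dense(h):
    d=np.r_[0,np.cumsum(np.linalg.norm(np.diff(h,axis=0),axis=1))];s=np.arange(0,d[-1],.5)
    return np.c_[np.interp(s,d,h[:,0]),np.interp(s,d,h[:,1])]
def grads(im):
    g=[gaussian_filter(im.astype(float),(.7,.7,0),order=o) for o in((1,0,0),(0,1,0))]
    return None
def grad(im,s=.8):
    im=im.astype(float);gx=gaussian_filter(im,(s,s,0),order=(0,1,0));gy=gaussian_filter(im,(s,s,0),order=(1,0,0))
    return np.minimum(np.sqrt((gx**2+gy**2).sum(2)),60)
def samp(g,p): return map_coordinates(g,[p[:,1],p[:,0]],order=1,mode='nearest').mean()
def slotpoly():
    P=[];w=.0065;a0=np.arcsin(w/.0315)
    for k in range(4):
        q=[[.0315*np.cos(-a0),-w],[.039,-w],[.039,w],[.0315*np.cos(a0),w]]+[[.0315*np.cos(t),.0315*np.sin(t)] for t in np.linspace(a0,np.pi/2-a0,12)]
        c,s=np.cos(k*np.pi/2),np.sin(k*np.pi/2);P+= (np.array(q)@np.array([[c,s],[-s,c]])).tolist()
    P=np.array(P+P[:1]);return np.c_[P,0*P[:,0]+.07]
E
sed -i '/^def grads/,/return None/d' h.py
python3 - <<'E'
from h import *
P,r=tri((299.9,324),(178.8,241.6));print("cup top",P,r)
G={n:grad(grab_frame(n)) for n in("side","top")}
body=np.vstack([circ(.03,.028),circ(.03,.092)]); 
def fcup(p):
    return -sum(samp(G[n],hull(n,pose(body,*p,0))) for n in G)
ribs=[]
for x0,y0 in((P[0],P[1]),):
    r=differential_evolution(fcup,[(x0-.015,x0+.015),(y0-.015,y0+.015),(-.012,.012)],seed=0);print("cup",r.x,r.fun)
B,rr=tri((274+.0+ (0),0),(383.4,245)) if 0 else (None,None)
def fb(p):
    s=0
    for n in G:
        s+=samp(G[n],dense(proj(n,pose(circ(.051,.07),*p[:3],0))))+samp(G[n],dense(proj(n,pose(slotpoly(),*p[:3],p[3]))))
    return -s
c=CAM["top"]; C=-c["R"].T@c["t"];d=c["R"].T@np.linalg.inv(c["intrinsics"])@[382.5,245,1];b0=C+d*(.07-C[2])/d[2];print("b0",b0,proj("side",b0[None]))
r=differential_evolution(fb,[(b0[0]-.015,b0[0]+.015),(b0[1]-.015,b0[1]+.015),(-.008,.008),(-.785,.785)],seed=0,popsize=25);print("base",r.x,r.fun)
for us,ut in(((312,351.3),(191.9,232.3)),((293,354.4),(190.4,251.6))): print(tri(us,ut))
E
```

```text
cup top [0.45705457 0.2493896  0.09617714] [6.20977529e-07]
cup [ 0.45810963  0.24152304 -0.00902434] -83.49191878038718
b0 [ 0.45165053 -0.29964017  0.07      ] [[298.03182995 208.75511742]]
base [ 0.45191046 -0.30849287 -0.00173574 -0.34892112] -166.7896531319941
(array([ 0.45465575,  0.23688194, -0.01652292]), array([0.00175563]))
(array([ 0.45073932,  0.23976469, -0.02725579]), array([0.00100917]))
```

```bash
cat > ov.py <<'E'
from h import *
def ribpts(a):
    L=[]
    for k in range(4):
        L.append(pose(np.array([[.0295,-.004,.024],[.037,-.004,.024],[.037,.004,.024],[.037,.004,.010],[.037,-.004,.010],[.037,-.004,.024]]),0,0,0,a+k*np.pi/2))
    return L
def overlay(items,fn,raw):
    tiles=[]
    for kind,p in items:
        for n in("top","side"):
            im=raw[n][:,:,::-1];ctr=proj(n,pose(np.array([[0,0,.05]]),*p[:3],0))[0].astype(int)
            h,w,k=(33,33,6);u0,v0=ctr-33
            t=cv2.resize(np.ascontiguousarray(im[v0:v0+66,u0:u0+66]),None,fx=k,fy=k,interpolation=cv2.INTER_CUBIC)
            def dr(P,c,cl=True):
                q=((P-[u0,v0]+.5)*k-.5)*8;cv2.polylines(t,[q.astype(np.int32)],cl,c,1,cv2.LINE_AA,3)
            pj=lambda P,a=0:proj(n,pose(P,*p[:3],a))
            if kind=="cup":
                dr(pj(circ(.03,.028)),(0,0,255));dr(pj(circ(.03,.092)),(0,0,255))
                for R in ribpts(p[3]):dr(pj(R),(0,200,0),False)
                dr(pj(circ(.0255,0)),(255,0,0))
            else:
                dr(pj(circ(.051,.07)),(0,0,255));dr(pj(slotpoly(),p[3]),(0,200,0));dr(pj(circ(.064,0)),(255,0,0));dr(pj(circ(.029,.048)),(255,0,255))
            tiles.append(t)
    m=np.vstack([np.hstack(tiles[i:i+2]) for i in range(0,len(tiles),2)]);m=cv2.resize(m,None,fx=600/m.shape[0],fy=600/m.shape[0],interpolation=cv2.INTER_AREA) if m.shape[0]>600 else m
    cv2.imwrite(fn,m)
E
python3 - <<'E'
from ov import *
raw={n:grab_frame(n) for n in CAM}
overlay([("cup",(.457,.2455,0,0.35)),("base",(.452,-.304,0,-.349))],"pics/o1.png",raw)
E
```

```text
(no output)
```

View pics/o1.png

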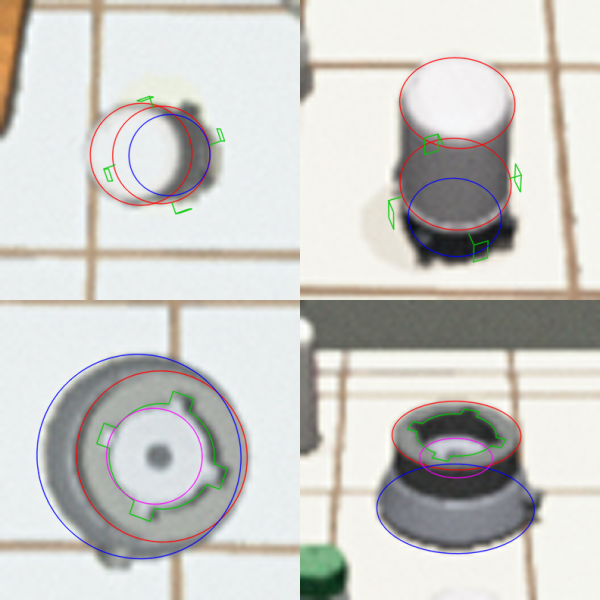

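The base model sits well. The cup needs its yaw near -0.5 rad, with ribs at side-tile (425,257) and (510,233) and top-tile (190,108). I'll refine it by fitting the dark foot mask.

```bash
cat >> ov.py <<'E'
def fill(m,n,P): cv2.fillConvexPoly(m,(cv2.convexHull(((proj(n,P)+.5)*8*4-.5*8).astype(np.int32))),1,shift=3)
foot=np.vstack([circ(.0255,0),circ(.0295,.005),circ(.0295,.028)]);bodyP=np.vstack([circ(.03,.028),circ(.03,.092),circ(.024,.105)])
def ribsolid(a):
    return [pose(np.array([[r,w,z] for r in(.028,.037) for w in(-.004,.004) for z in(.01,.024)]),0,0,0,a+k*np.pi/2) for k in range(4)]
def footmodel(n,p):
    m=np.zeros((420*4,560*4),np.uint8);x,y,z,a=p
    for P in [foot]+ribsolid(a): fill(m,n,pose(P,x,y,z,0))
    b=np.zeros_like(m);fill(b,n,pose(bodyP,x,y,z,0));m[b>0]=0
    return cv2.resize(m.astype(np.float32),(560,420),interpolation=cv2.INTER_AREA)
E
python3 - <<'E'
from ov import *
raw={n:grab_frame(n) for n in CAM}
G={n:grad(raw[n]) for n in CAM}
D={}
for n,(u,v) in(("top",(186,241)),("side",(300,340))):
    g=cv2.cvtColor(raw[n],cv2.COLOR_RGB2GRAY).astype(float)
    if n=="side":print(g[340:362:3,284:318:3].astype(int))
    else: print(g[226:260:4,180:204:3].astype(int))
    th_=85 if n=="side" else 150
    d=np.clip((th_+30-g)/60,0,1);M=np.zeros_like(d);M[v-28:v+28,u-28:u+28]=1;D[n]=d*M
body=np.vstack([circ(.03,.028),circ(.03,.092)])
def f(p):
    q=(p[0],p[1],p[2] if len(p)>3 else 0,p[-1]);s=0
    for n in CAM: s+=np.abs(footmodel(n,q)-D[n]).sum()-samp(G[n],hull(n,pose(body,*q[:3],0)))*1.5
    return s
for zb in(0,1):
  r=differential_evolution(f,[(.445,.47),(.235,.255)]+[(-.01,.01)]*zb+[(-.9,-.1)],seed=0,popsize=8,maxiter=30,polish=False);print(r.x,r.fun)
  if not zb: b=r.x
a=[f([b[0],b[1],t]) for t in np.radians(range(-60,31,5))];print(np.round(a))
overlay([("cup",(b[0],b[1],0,b[2])),("base",(.452,-.306,0,-.349))],"pics/o2.png",raw)
E
```

```text
[[234 235 235 234 236 235 236 237]
 [207 207 225 221 198 238 238 237]
 [236 232 177  90 104 235 237 236]
 [238 236 229 137  97 106 234 239]
 [237 238 236 161  99 107 195 238]
 [238 237 231 113 103 100 212 237]
 [228 198 106 111 146 212 241 238]
 [237 237 239 237 236 239 236 239]
 [237 237 236 237 236 238 238 238]]
[[244  89  95 102 110 109 111 109 100 107 244 243]
 [231 157  97 107 108 108 111 108 101 107 243 243]
 [228 201 110 100 107 110 106 102  93 137 242 243]
 [227 186  98 126 101 108 108 101 167  81 229 244]
 [226 231  22  45 120 137 137  93  26  27 223 244]
 [227 226 119  68  29  29  29  31  35  68 238 244]
 [225 226 226  49  71  37  37  98 221 235 244 244]
 [243 239 231 204 239 236 243 241 243 244 243 244]]
[ 0.4580742   0.2479209  -0.63413094] 144.11772616853835
[ 0.45773155  0.25088265  0.00417271 -0.69108517] 140.7173372528896
[193. 185. 175. 163. 150. 145. 152. 167. 188. 206. 217. 220. 222. 221.
 219. 214. 208. 201. 193.]
```

View pics/o2.png

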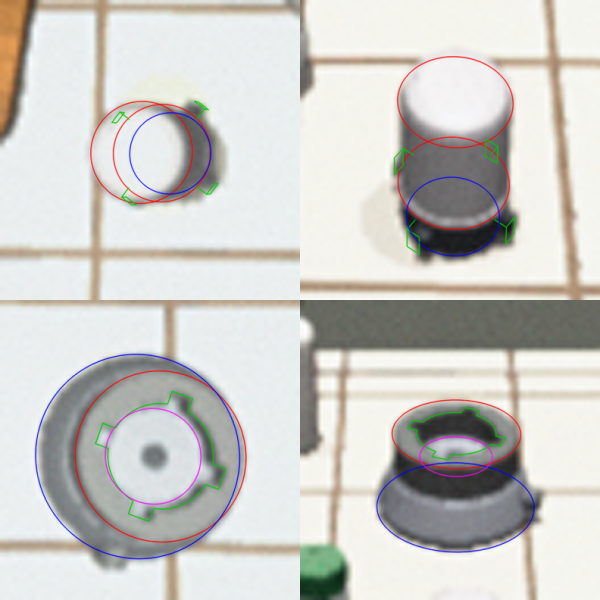

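```bash
cat > go.py <<'E'
from h import *
from scipy.spatial.transform import Rotation as Ro
def rel(tgt,show=True):
    o=get_obs();R=Ro.from_rotvec(o["ee_rot"]).as_matrix()
    print("t",round(o["time"],2),"pos",np.round(o["ee_pos"],4),"q",np.round(o["joints"],2),"F",np.round(o["wrist_force"],1),"T",np.round(o["torque"],2),"w",round(o["grip_width"],3),o["grip_force"])
    print("toolx",np.round(R[:,0],3),"tooly",np.round(R[:,1],3),"z",np.round(R[:,2],3));print("shift",np.round(R.T@(np.array(tgt)-o["ee_pos"]),4))
E
python3 -c "
from go import *
rel([.457,.247,.24])"
```

```text
t 0.4 pos [0.1566 0.5272 0.3038] q [ 1.07  0.38  1.3   0.    1.46 -0.22] F [-0.4 -1.1  0.6] T [-0.01 -0.03 -0.01] w 0.997 0.0
toolx [-0.959  0.285  0.   ] tooly [ 0.285  0.959 -0.   ] z [-0. -0. -1.]
shift [-0.3678 -0.183   0.0639]
```

The manual's scale: shifts go in shares of 0.6 m and turns go in shares of 2 rad. Converting my numbers, -0.368 m / 0.6 = -0.6133, -0.183 m / 0.6 = -0.305.

Call:
play_rows --series '[[[-0.0767, -0.0383, 0.0133], [0, 0, 0], 1], [[-0.1533, -0.0767, 0.0267], [0, 0, 0], 1], [[-0.23, -0.115, 0.04], [0, 0, 0], 1], [[-0.3067, -0.1525, 0.0533], [0, 0, 0], 1], [[-0.3833, -0.19, 0.0667], [0, 0, 0], 1], [[-0.46, -0.2283, 0.08], [0, 0, 0], 1], [[-0.5367, -0.2667, 0.0933], [0, 0, 0], 1], [[-0.6133, -0.305, 0.1067], [0, 0, 0], 1], [[-0.6133, -0.305, 0.1067], [0, 0, 0], 1], [[-0.6133, -0.305, 0.1067], [0, 0, 0], 1]]' --grip_force 25

```text
time: 1.65
ee_pos: [0.457, 0.2471, 0.2399]
ee_rot: [-0.452, -3.108, -0.0]
wrist_force: [-0.8, 0.4, -0.6]
grip_width: 0.998
grip_force: 0.0
```

```bash
python3 - <<'E'
from go import *
rel([.457,.247,.12])
t=grab_frame("top")[:,:,::-1];s=grab_frame("side")[:,:,::-1]
f=lambda im,u,v:cv2.resize(im[v-40:v+40,u-40:u+40],None,fx=5,fy=5,interpolation=cv2.INTER_CUBIC)
cv2.imwrite("pics/ab.png",np.hstack([f(t,183,241),f(s,300,320)]))
E
```

```text
t 1.65 pos [0.457  0.2471 0.2399] q [ 0.27  0.39  1.49  0.    1.27 -1.01] F [-0.8  0.4 -0.6] T [ 0.01  0.02 -0.01] w 0.998 0.0
toolx [-0.959  0.285  0.   ] tooly [0.285 0.959 0.   ] z [-0.  0. -1.]
shift [-1.000e-04 -1.000e-04  1.199e-01]
```

View pics/ab.png

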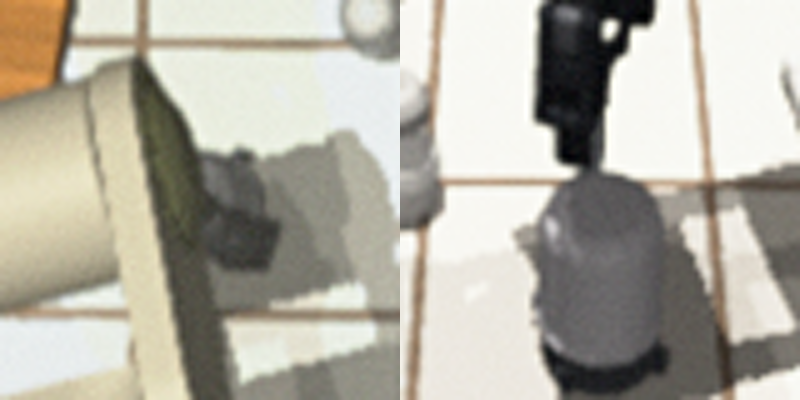

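The gripper is over the cup: in the side view the near fingertip is at crop (575,160) and the cup axis at (602), as expected. I'll descend and close gently once to centre it.

In the tool's units: 0.12 m / 0.6 = 0.2, 0.11 m / 0.6 = 0.1833.

Call:
play_rows --series '[[[0, 0, 0.05], [0, 0, 0], 1], [[0, 0, 0.1], [0, 0, 0], 1], [[0, 0, 0.15], [0, 0, 0], 1], [[0, 0, 0.1833], [0, 0, 0], 1], [[0, 0, 0.2], [0, 0, 0], 1], [[0, 0, 0.2], [0, 0, 0], 0.85], [[0, 0, 0.2], [0, 0, 0], 0.77], [[0, 0, 0.2], [0, 0, 0], 0.7], [[0, 0, 0.2], [0, 0, 0], 0.65], [[0, 0, 0.2], [0, 0, 0], 0.6]]' --grip_force 20

```text
time: 3.0
ee_pos: [0.4577, 0.2473, 0.1209]
ee_rot: [0.452, 3.107, 0.002]
wrist_force: [-0.6, 2.1, 5.8]
grip_width: 0.696
grip_force: 21.0
```

In the tool's units: 1.36 rad / 2 = 0.68.

Call:
play_rows --series '[[[0, 0, 0], [0, 0, 0], 1], [[0, 0, 0], [0, 0, 0], 1], [[0, 0, 0], [0, 0, 0.05], 1], [[0, 0, 0], [0, 0, 0.14], 1], [[0, 0, 0], [0, 0, 0.23], 1], [[0, 0, 0], [0, 0, 0.32], 1], [[0, 0, 0], [0, 0, 0.41], 1], [[0, 0, 0], [0, 0, 0.5], 1], [[0, 0, 0], [0, 0, 0.59], 1], [[0, 0, 0], [0, 0, 0.68], 1]]'

```text
time: 4.25
ee_pos: [0.4572, 0.2469, 0.1198]
ee_rot: [-2.313, -2.126, 0.001]
wrist_force: [-0.5, -0.6, -0.1]
grip_width: 0.998
grip_force: 0.0
```

In the tool's units: 0.21 rad / 2 = 0.105.

Call:
play_rows --series '[[[0, 0, 0], [0, 0, 0.075], 1], [[0, 0, 0], [0, 0, 0.105], 1], [[0, 0, 0], [0, 0, 0.105], 1], [[0, 0, 0], [0, 0, 0.105], 0.85], [[0, 0, 0], [0, 0, 0.105], 0.77], [[0, 0, 0], [0, 0, 0.105], 0.7], [[0, 0, 0], [0, 0, 0.105], 0.65], [[0, 0, 0], [0, 0, 0.105], 0.6], [[0, 0, 0], [0, 0, 0.105], 0.5], [[0, 0, 0], [0, 0, 0.105], 0.4]]' --grip_force 60

```text
time: 5.5
ee_pos: [0.4575, 0.247, 0.1203]
ee_rot: [2.517, 1.88, 0.001]
wrist_force: [-0.4, -1.9, 5.6]
grip_width: 0.686
grip_force: 64.5
```

```bash
python3 -c "
from go import *
rel([.452,-.305,.28])"
```

```text
t 5.5 pos [0.4575 0.247  0.1203] q [ 0.27  0.54  1.64 -0.    0.96  0.55] F [-0.4 -1.9  5.6] T [-0.12  0.22  0.06] w 0.686 64.52195003628731
toolx [0.284 0.959 0.   ] tooly [ 0.959 -0.284  0.001] z [ 0.001  0.    -1.   ]
shift [-0.5308  0.1516 -0.1597]
```

In the tool's units: -0.16 m / 0.6 = -0.2667, -0.12 m / 0.6 = -0.2.

Call:
play_rows --series '[[[0, 0, -0.0333], [0, 0, 0], 0.4], [[0, 0, -0.0833], [0, 0, 0], 0.4], [[0, 0, -0.1333], [0, 0, 0], 0.4], [[0, 0, -0.1833], [0, 0, 0], 0.4], [[0, 0, -0.2333], [0, 0, 0], 0.4], [[0, 0, -0.2667], [0, 0, 0], 0.4], [[0, 0, -0.2667], [0, 0, 0], 0.4], [[-0.05, 0.015, -0.2667], [0, 0, 0], 0.4], [[-0.1167, 0.0333, -0.2667], [0, 0, 0], 0.4], [[-0.2, 0.0567, -0.2667], [0, 0, 0], 0.4]]'

```text
time: 6.75
ee_pos: [0.4552, 0.1214, 0.2783]
ee_rot: [-2.515, -1.881, 0.003]
wrist_force: [1.4, -0.5, -2.1]
grip_width: 0.687
grip_force: 65.2
```

In the tool's units: -0.411 m / 0.6 = -0.685, -0.41 m / 0.6 = -0.6833.

Call:
play_rows --series '[[[-0.0833, 0.0242, 0], [0, 0, 0], 0.4], [[-0.1667, 0.0483, 0], [0, 0, 0], 0.4], [[-0.25, 0.0717, 0], [0, 0, 0], 0.4], [[-0.3333, 0.095, 0], [0, 0, 0], 0.4], [[-0.4167, 0.1183, 0], [0, 0, 0], 0.4], [[-0.5, 0.1433, 0], [0, 0, 0], 0.4], [[-0.5833, 0.1667, 0], [0, 0, 0], 0.4], [[-0.6417, 0.1833, 0], [0, 0, 0], 0.4], [[-0.6833, 0.1958, 0], [0, 0, 0], 0.4], [[-0.685, 0.1963, 0], [0, 0, 0], 0.4]]'

```text
time: 8.0
ee_pos: [0.4515, -0.3065, 0.2779]
ee_rot: [-2.517, -1.875, 0.001]
wrist_force: [0.8, -0.1, -3.0]
grip_width: 0.687
grip_force: 65.2
```

```bash
python3 - <<'E'
from go import *
rel([.452,-.305,.20])
raw={n:grab_frame(n) for n in CAM}
f=lambda im,u,v:cv2.resize(im[v-42:v+42,u-42:u+42,::-1],None,fx=4.7,fy=4.7,interpolation=cv2.INTER_CUBIC)
cv2.imwrite("pics/ab2.png",np.hstack([f(raw["top"],383,245),f(raw["side"],298,195)]))
# base refit with y free, each view
G={n:grad(raw["side"]) if n=="side" else None for n in("side",)}
E
```

```text
t 8.0 pos [ 0.4515 -0.3065  0.2779] q [-0.81  0.39  1.35 -0.    1.4  -0.52] F [ 0.8 -0.1 -3. ] T [ 0.01 -0.03 -0.  ] w 0.687 65.20827323198318
toolx [0.286 0.958 0.001] tooly [ 0.958 -0.286 -0.003] z [-0.002  0.002 -1.   ]
shift [0.0014 0.0002 0.0779]
```

View pics/ab2.png

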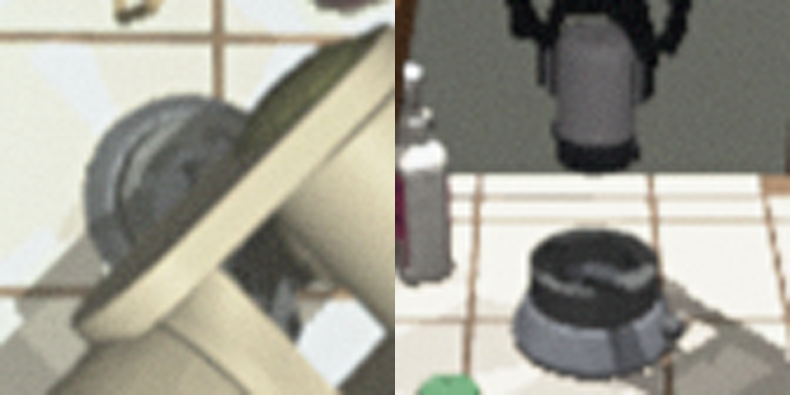

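```bash
python3 - <<'E'
from ov import *
raw={n:cv2.imread(f"pics/{n}0.png")[:,:,::-1] for n in CAM}
g=cv2.cvtColor(np.ascontiguousarray(raw["top"]),cv2.COLOR_RGB2GRAY).astype(float)
w=np.clip(190-g[240:251,378:389],0,None);print(w.astype(int)[3:9,2:9])
vv,uu=np.mgrid[240:251,378:389];h=np.array([(uu*w).sum(),(vv*w).sum()])/w.sum()
def ray(n,u,z):
    c=CAM[n];C=-c["R"].T@c["t"];d=c["R"].T@np.linalg.inv(c["intrinsics"])@[*u,1];return C+d*(z-C[2])/d[2]
print("hole",h,ray("top",h,.048));print("side hole",ray("side",(297.6,212.4),.048),"tri",tri((297.6,212.4),h))
G={n:grad(raw[n]) for n in CAM}
for ns in(("top",),("side",),("top","side")):
  for z in(0,):
    def f(p):
        return -sum(samp(G[n],dense(proj(n,pose(P,p[0],p[1],z,p[2])))) for n in ns for P in((circ(.051,.07),slotpoly()) ))
    r=differential_evolution(f,[(.44,.465),(-.32,-.29),(-.785,.785)],seed=1,popsize=25);print(ns,np.round(r.x,4),round(r.fun,1))
def fo(p): return -sum(samp(G[n],hull(n,pose(np.vstack([circ(.064,0),circ(.051,.07)]),p[0],p[1],0,0))) for n in ("side",))
print("outer",differential_evolution(fo,[(.44,.465),(-.32,-.29)],seed=1).x)
r=get_obs();print("cup foot axis proj side",proj("side",[[.4515,-.3065,.16]]),proj("side",[[.4515,-.3065,.07]]))
E
```

```text
[[ 0  0 39 57 54 36  0]
 [ 0 31 70 74 72 64 19]
 [ 0 35 75 72 69 74 35]
 [ 0 17 61 71 67 67 26]
 [ 0  0 23 46 51 33  0]
 [ 0  0  0  3  6  0  0]]
hole [383.4996288  244.95545657] [ 0.45181355 -0.30683014  0.048     ]
side hole [ 0.45278578 -0.30947992  0.048     ] tri (array([ 0.45233589, -0.30645906,  0.04994267]), array([5.49654966e-07]))
('top',) [ 0.4518 -0.3081 -0.3198] -65.5
('side',) [ 0.4519 -0.3061 -0.3848] -101.8
('top', 'side') [ 0.452  -0.3078 -0.3432] -165.8
outer [ 0.45145557 -0.30436291]
cup foot axis proj side [[298.34302921 185.92887345]] [[298.03873215 207.73891757]]
```

In the tool's units: 0.094 m / 0.6 = 0.1567, 0.091 m / 0.6 = 0.1517, -0.15 rad / 2 = -0.075.

Call:
play_rows --series '[[[0, 0, 0.0333], [0, 0, -0.03], 0.4], [[0, 0, 0.0667], [0, 0, -0.06], 0.4], [[0, 0, 0.1], [0, 0, -0.075], 0.4], [[0, 0, 0.125], [0, 0, -0.075], 0.4], [[0, 0, 0.1383], [0, 0, -0.075], 0.4], [[0, 0, 0.1467], [0, 0, -0.075], 0.4], [[0, 0, 0.1517], [0, 0, -0.075], 0.4], [[0, 0, 0.1567], [0, 0, -0.075], 0.4], [[0, 0, 0.1567], [0, 0, -0.075], 0.4], [[0, 0, 0.1567], [0, 0, -0.075], 0.4]]'

```text
time: 9.35
ee_pos: [0.452, -0.3053, 0.1861]
ee_rot: [2.369, 2.063, 0.0]
wrist_force: [-0.6, -0.7, -2.4]
grip_width: 0.684
grip_force: 65.2
```

```bash
python3 -c "
from go import *
rel([.452,-.307,.18])"
```

```text
t 9.35 pos [ 0.452  -0.3053  0.1861] q [-0.81  0.49  1.49 -0.    1.16 -0.67] F [-0.6 -0.7 -2.4] T [-0.   -0.02 -0.02] w 0.684 65.23831084370613
toolx [ 0.138  0.99  -0.   ] tooly [ 0.99  -0.138  0.   ] z [ 0. -0. -1.]
shift [-0.0016  0.0002  0.0061]
```

Call:
play_rows --series '[[[-0.0017, 0, 0], [0, 0, 0], 0.4], [[-0.0025, 0, 0.0017], [0, 0, 0], 0.4], [[-0.0025, 0, 0.0033], [0, 0, 0], 0.4], [[-0.0025, 0, 0.005], [0, 0, 0], 0.4], [[-0.0025, 0, 0.0067], [0, 0, 0], 0.4], [[-0.0025, 0, 0.0083], [0, 0, 0], 0.4], [[-0.0025, 0, 0.01], [0, 0, 0], 0.4], [[-0.0025, 0, 0.0117], [0, 0, 0], 0.4], [[-0.0025, 0, 0.0117], [0, 0, 0], 0.4], [[-0.0025, 0, 0.0117], [0, 0, 0], 0.4]]'

```text
time: 10.6
ee_pos: [0.4519, -0.3069, 0.1795]
ee_rot: [2.369, 2.062, -0.0]
wrist_force: [-1.0, 0.6, 5.9]
grip_width: 0.69
grip_force: 66.0
```

```bash
python3 -c "
from go import *
rel([.452,-.307,.18])"
```

```text
t 10.6 pos [ 0.4519 -0.3069  0.1795] q [-0.81  0.5   1.5  -0.    1.15 -0.68] F [-1.   0.6  5.9] T [ 0.27  0.39 -0.  ] w 0.69 65.97251325845718
toolx [ 0.138  0.99  -0.001] tooly [ 0.99  -0.138  0.001] z [ 0.001 -0.001 -1.   ]
shift [-0.0001  0.0001 -0.0005]
```

Ribs are resting on the collar (TCP z 0.1795, as predicted at 0.180), with about 8 N of push. Now I'll turn it.

In the tool's units: 0.0003 m / 0.6 = 0.0005, -0.12 rad / 2 = -0.06.

Call:
play_rows --series '[[[0, 0, 0], [0, 0, -0.0075], 0.4], [[0, 0, 0], [0, 0, -0.015], 0.4], [[0, 0, 0], [0, 0, -0.0225], 0.4], [[0, 0, 0], [0, 0, -0.03], 0.4], [[0, 0, 0.0005], [0, 0, -0.0375], 0.4], [[0, 0, 0.0005], [0, 0, -0.045], 0.4], [[0, 0, 0.0005], [0, 0, -0.0525], 0.4], [[0, 0, 0.0005], [0, 0, -0.06], 0.4], [[0, 0, 0.0005], [0, 0, -0.06], 0.4], [[0, 0, 0.0005], [0, 0, -0.06], 0.4]]'

```text
time: 11.85
ee_pos: [0.4517, -0.307, 0.1786]
ee_rot: [2.241, 2.201, -0.001]
wrist_force: [-1.1, -3.1, -3.6]
grip_width: 0.687
grip_force: 65.2
```

```bash
python3 -c "
from go import *
rel([.452,-.307,.18])"
```

```text
t 11.85 pos [ 0.4517 -0.307   0.1786] q [-0.81  0.5   1.5  -0.    1.15 -0.8 ] F [-1.1 -3.1 -3.6] T [-0.67  0.24 -0.15] w 0.687 65.21107882261276
toolx [ 0.018  1.    -0.   ] tooly [ 1.    -0.018 -0.   ] z [-0. -0. -1.]
shift [-0.      0.0003 -0.0014]
```

The upward force is gone, so the ribs have dropped in. I'll ease down and check the force.

In the tool's units: 0.003 m / 0.6 = 0.005, 0.001 m / 0.6 = 0.0017, -0.02 rad / 2 = -0.01.

Call:
play_rows --series '[[[0, 0, 0.0008], [0, 0, -0.005], 0.4], [[0, 0, 0.0017], [0, 0, -0.01], 0.4], [[0, 0, 0.0025], [0, 0, -0.01], 0.4], [[0, 0, 0.0033], [0, 0, -0.01], 0.4], [[0, 0, 0.0042], [0, 0, -0.01], 0.4], [[0, 0, 0.005], [0, 0, -0.01], 0.4], [[0, 0, 0.005], [0, 0, -0.01], 0.4], [[0, 0, 0.005], [0, 0, -0.01], 0.4], [[0, 0, 0.005], [0, 0, -0.01], 0.4], [[0, 0, 0.005], [0, 0, -0.01], 0.4]]'

```text
time: 13.1
ee_pos: [0.4519, -0.3074, 0.1762]
ee_rot: [2.218, 2.222, -0.001]
wrist_force: [-3.3, -4.3, 0.6]
grip_width: 0.685
grip_force: 65.8
```

```bash
python3 -c "
from go import *
rel([.452,-.307,.168])"
```

```text
t 13.1 pos [ 0.4519 -0.3074  0.1762] q [-0.81  0.5   1.5  -0.    1.14 -0.82] F [-3.3 -4.3  0.6] T [-1.09  0.48 -0.31] w 0.685 65.79319953918457
toolx [-0.002  1.    -0.002] tooly [1.    0.002 0.001] z [ 0.001 -0.002 -1.   ]
shift [0.0005 0.0001 0.0082]
```

In the tool's units: 0.005 m / 0.6 = 0.0083, 0.002 m / 0.6 = 0.0033, 0.025 rad / 2 = 0.0125.

Call:
play_rows --series '[[[-0.0007, -0.0005, 0], [0, 0, 0.005], 0.4], [[-0.0013, -0.0008, 0], [0, 0, 0.0125], 0.4], [[-0.0013, -0.0008, 0.0017], [0, 0, 0.0125], 0.4], [[-0.0013, -0.0008, 0.0033], [0, 0, 0.0125], 0.4], [[-0.0013, -0.0008, 0.005], [0, 0, 0.0125], 0.4], [[-0.0013, -0.0008, 0.0067], [0, 0, 0.0125], 0.4], [[-0.0013, -0.0008, 0.0083], [0, 0, 0.0125], 0.4], [[-0.0013, -0.0008, 0.0083], [0, 0, 0.0125], 0.4], [[-0.0013, -0.0008, 0.0083], [0, 0, 0.0125], 0.4], [[-0.0013, -0.0008, 0.0083], [0, 0, 0.0125], 0.4]]'

```text
time: 14.35
ee_pos: [0.4513, -0.3075, 0.1706]
ee_rot: [-2.247, -2.196, -0.0]
wrist_force: [1.1, -0.6, -3.1]
grip_width: 0.686
grip_force: 65.4
```

```bash
python3 -c "
from go import *
rel([.452,-.307,.168])"
```

```text
t 14.35 pos [ 0.4513 -0.3075  0.1706] q [-0.82  0.51  1.51  0.    1.13 -0.79] F [ 1.1 -0.6 -3.1] T [-0.02 -0.21 -0.05] w 0.686 65.35942286252975
toolx [0.023 1.    0.   ] tooly [ 1.    -0.023 -0.   ] z [-0.  0. -1.]
shift [0.0005 0.0007 0.0026]
```

In the tool's units: 0.006 m / 0.6 = 0.01, 0.0055 m / 0.6 = 0.0092.

Call:
play_rows --series '[[[0, 0, 0.0017], [0, 0, 0], 0.4], [[0, 0, 0.0033], [0, 0, 0], 0.4], [[0, 0, 0.005], [0, 0, 0], 0.4], [[0, 0, 0.0058], [0, 0, 0], 0.4], [[0, 0, 0.0067], [0, 0, 0], 0.4], [[0, 0, 0.0075], [0, 0, 0], 0.4], [[0, 0, 0.0083], [0, 0, 0], 0.4], [[0, 0, 0.0092], [0, 0, 0], 0.4], [[0, 0, 0.01], [0, 0, 0], 0.4], [[0, 0, 0.01], [0, 0, 0], 0.4]]'

```text
time: 15.6
ee_pos: [0.4513, -0.3076, 0.1647]
ee_rot: [2.247, 2.196, -0.0]
wrist_force: [-0.5, 0.4, 5.6]
grip_width: 0.682
grip_force: 65.9
```

```bash
python3 -c "
from go import *
rel([.452,-.307,.163])"
```

```text
t 15.6 pos [ 0.4513 -0.3076  0.1647] q [-0.82  0.52  1.52 -0.    1.11 -0.79] F [-0.5  0.4  5.6] T [ 0.02  0.33 -0.07] w 0.682 65.87835252285004
toolx [ 0.023  1.    -0.   ] tooly [ 1.    -0.023  0.   ] z [ 0. -0. -1.]
shift [0.0006 0.0007 0.0017]
```

In the tool's units: 0.0023 m / 0.6 = 0.0038, 0.002 m / 0.6 = 0.0033.

Call:
play_rows --series '[[[0, 0, 0.0008], [0, 0, 0], 0.4], [[0, 0, 0.0017], [0, 0, 0], 0.4], [[0, 0, 0.0025], [0, 0, 0], 0.4], [[0, 0, 0.0033], [0, 0, 0], 0.4], [[0, 0, 0.0038], [0, 0, 0], 0.4], [[0, 0, 0.0038], [0, 0, 0], 0.4], [[0, 0, 0.0038], [0, 0, 0], 0.4], [[0, 0, 0.0038], [0, 0, 0], 0.4], [[0, 0, 0.0038], [0, 0, 0], 0.4], [[0, 0, 0.0038], [0, 0, 0], 0.4]]'

```text
time: 16.85
ee_pos: [0.4513, -0.3076, 0.1625]
ee_rot: [2.247, 2.196, -0.0]
wrist_force: [-1.9, 0.6, 7.3]
grip_width: 0.683
grip_force: 66.1
```

```bash
python3 - <<'E'
from go import *
rel([.452,-.307,.163])
s=grab_frame("side")
cv2.imwrite("pics/fin.png",cv2.resize(s[165:245,258:338,::-1],None,fx=6,fy=6,interpolation=cv2.INTER_CUBIC))
E
```

```text
t 16.85 pos [ 0.4513 -0.3076  0.1625] q [-0.82  0.52  1.52 -0.    1.11 -0.79] F [-1.9  0.6  7.3] T [ 0.08  0.42 -0.05] w 0.683 66.06901198625565
toolx [ 0.023  1.    -0.   ] tooly [ 1.    -0.023  0.   ] z [ 0. -0. -1.]
shift [ 0.0006  0.0007 -0.0005]
```

View pics/fin.png

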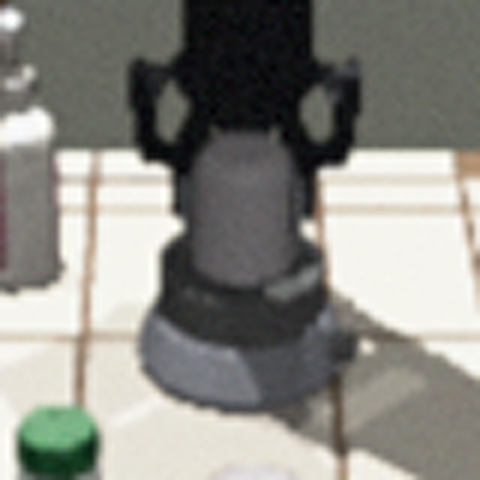

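The cup stands upright in the collar at crop (245,210), with its body seated at the collar's top and the fingers holding it. The push is about 10 N and the TCP is at 0.1625, so the plate is down about 5.5 mm. Handing in.

```bash
python3 -c "
from bench import *
print(hand_in())"
```

```text
the job is handed in; nothing more can be done
None
```

I handed the job in at about 17 s with the ribbed cup meshed in the collar and still gripped. It was held down with about 10 N, which puts the spring plate about 5.5 mm down by my estimate; the hand-in returned no verdict.

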